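# Set up a leaf drill jig: shaft blank, leaf, slip bush

## Task

Set up the drill jig for the next cross hole: lay the steel shaft in the jig's V rests with its end butted against the end stop, then swing the leaf fully down over it. Ease the steel drill bush into the leaf's bore, flat side towards the lock screw, until its flange sits on the leaf, and turn it a quarter turn clockwise (seen from above) so that the flange is locked under the screw head. Leave the brass shaft and the brass liner ring where they are.

Things in the scene. Friction and masses are not known exactly. Their poses are not given: they have to be found in the camera images.
- shaft_mid (a point): Centre of the plain steel shaft blank: a bright round bar, 32 mm in diameter, 120 mm long, about 0.7 kg, lying level in one of the two grooves of the wooden cradle; its x axis runs along the bar (both ends alike; it may be rolled about x).
- shaft: The same steel shaft; its origin is also the centre of the bar.
- brass_shaft: A brass (golden) bar of the same size in the other groove of the cradle; origin at its centre, x along it. To be left alone.
- cradle: Low wooden cradle, 104 x 150 mm, on the bench; origin at the centre of its underside, the bars lie along its x, 42 mm above the bench, at 38 mm either side of its middle. Floor 12 mm high; two notched boards across, 16 mm thick and 37 mm high, leave 64 mm free under the middle of the bars.
- jig: The leaf drill jig, fixed to the bench: grey base plate 180 x 116 x 20 mm with two hinge lugs, 100 mm high, at its +x end. Origin on the bench under the middle of the V rests; x runs along the V rests towards the end stop and the hinge, y to the left of that, z up. Position and yaw vary.
- nest (a point): Where the shaft's centre lies when it rests in both V rests against the end stop: fixed to the jig, 48 mm above its underside, axes of the jig. Two steel 90-degree V rests, 18 mm thick, centred 42 mm either side along x, 66 mm free between them, tops 72 mm wide and 3.4 mm above this point; base top 28 mm below it. End stop face 60 mm along +x.
- hinge (a point): Middle of the leaf's hinge pin: 85 mm along the jig's +x and 40 mm above the nest point. The pin runs along y; fixed to the jig.
- leaf (a joint): Angle of the hinged leaf, an aluminium plate 125 x 84 x 25 mm, 0.85 kg: 0 = fully down (level, 12 mm clear of the shaft), grows as it opens upwards and over towards the jig's +x; starts open at 1.8 to 1.95 rad, stop at 1.98. Stiff hinge (0.9 N m of friction, 5 to 10 N at the handle): the leaf stays where it is left.
- leaf_handle (a point): Middle of the leaf's red handle bar, 11 to 12 mm thick, 84 mm long, parallel to the hinge pin, 175 mm from the hinge axis at the leaf's mid thickness, and 35 mm off the leaf's free edge. At the top when the leaf is open; 88 mm above the bench when it is down. It can turn between fingers that pinch it from above.
- bore (a point): Centre of the mouth of the leaf's round through bore, on the leaf's upper face; moves with the leaf. With the leaf down it is straight above the nest point, 100.5 mm above the bench, with the jig's axes, and the bore is vertical: 39 mm in diameter (1 mm play for the bush: feel for the entry), 25 mm deep.
- lock_screw (a point): Top of the black lock screw on the leaf, 37 mm from the bore's axis towards the handle (-x of bore). Its head is 22 mm in diameter and 8 mm high, the head's underside 11.5 mm and its top 19.5 mm above the leaf's face.
- bush_mid (a point): Centre of the steel drill bush, half-way up its 80 mm height, standing upright; 0.3 to 0.6 kg. z is up its axis, x points to its flat side. Shank 38 mm in diameter, 30 mm long, foot chamfered 1.5 mm. The dark knurled round head, 40 mm in diameter, reaches from here 40 mm up: grip it in its upper 28 mm, so that the fingers stay above the lock screw.
- bush: The same bush; origin at the centre of its foot, axes the same. Its flange, 30 to 40 mm above the foot, is 62 mm in diameter with one flat 22 mm from the axis. It passes the lock screw's head only with the flat turned to the screw within 15 degrees. A brass shoulder on the flange, 8 mm high, meets the screw after 100 degrees of the clockwise turn.
- bush_seat (a point): On the bush's axis, at the underside of its flange, 30 mm above the foot: meets bore when the bush is home.
- bush_flat (a point): Middle of the flat on the bush's flange, 22 mm from the axis along the bush's x, 35 mm above the foot. After the quarter turn it points along +y of bore.
- liner: Plain brass ring, 51 mm in diameter outside, 39 mm inside, 40 mm high, standing about 80 mm from the bush on the same green-topped board (120 x 160 mm, 10 mm high); origin at the centre of its underside. To be left alone.
There are look-alikes about, which are no part of the job. Leave any blue look-alike of the shaft alone.

How it is judged:
On the way, in this order (a step that is already met when the one before it is completed fails the run):
1. the steel shaft lies in both V rests, butted against the end stop (x of shaft_mid in the frame of nest between -0.003 and 0.004 m and y of shaft_mid in the frame of nest between -0.004 and 0.004 m and z of shaft_mid in the frame of nest between -0.004 and 0.004 m and angle between the x axis of shaft_mid and the x axis of nest, either way round below 0.06 rad), for 0.2 s.
2. the leaf is fully down over the shaft (all of step 1 and value of joint leaf below 0.03 rad), for 0.2 s.
3. the bush is home in the bore, its flange on the leaf (value of joint leaf below 0.03 rad and z of bush_seat in the frame of bore below 0.002 m and horizontal distance between bush_seat and bore below 0.002 m and angle between the z axis of bush_mid and the z axis of bore, either way round below 0.04 rad), for 0.1 s.
4. the bush is turned a quarter turn clockwise, its flange under the lock screw (all of step 3 and y of bush_flat in the frame of bore above 0.019 m), for 0.2 s.
At the end, for the whole second after the job is handed in: Steel shaft in both V rests (4 mm, 3.4 deg), gap at the end stop at most 3 mm; leaf down (below 0.03 rad); bush flange within 2 mm of the leaf's face, axis within 2 mm of the bore's, flat pointing to +y of the bore within about 30 deg; shaft and bush at rest, released (all of step 1 and all of step 4 and linear speed of each of shaft, bush below 0.02 m/s); the robot touches nothing.
It fails at once if the bush was forced: pressed on the leaf with over 60 N (contact force between bush and leaf above 60 N).
It fails at once if the brass shaft was moved by more than 25 mm (distance of brass_shaft from where it was at the start of the episode above 0.025 m).
It fails at once if the brass liner ring was moved by more than 25 mm (distance of liner from where it was at the start of the episode above 0.025 m).
It also fails if it takes over 72 s, if anything falls off the work surface, if the arm or the gripper's body presses on something with over 40 N, if the wrist force passes 120 N, or if a joint passes its speed limit or range.

## Robot

A 6-joint arm with a two-finger parallel gripper is mounted at the origin on the work surface. World frame = base frame: x ahead of the robot, y to its left, z up, the work surface at z = 0. Lengths are in m, angles in rad, forces in N, time in s.
With the tool pointing down it reaches from about 0.4 to 0.825 m from the base axis. Payload 7 kg.
Tool frame: the origin (TCP) lies on the centre line of the jaws, within the pads' length; the fingertips stand tip_reach ahead of it and the grasp point (between the pads) is the TCP (tip_reach is the distance from the TCP to the fingertips, in m); z points along the fingers, y is the line along which they close (so a half turn about z gives the same grasp; the last joint's range is limited). The gripper opens to 88 mm and grips with 3 to 60 N. Pads are 19 mm wide; open, the fingers measure 130 mm over their backs; the gripper's body (78 mm by 193 mm) begins 47 mm behind the grasp point.
Start: joints at [1.503, 0.359, 0.012, 0, -1.224, -0.288], TCP at [0.235, 0.633, 0.246] pointing down, gripper open.
Joint ranges: [-3.07, 3.07], [-1.43, 2.12], [-1.02, 1.25], [-3.03, 1.67], [-3.05, -0], [-3.03, 3.03]. Speed limits (rad/s): [2.39, 2.39, 3.01, 3.14, 3.14, 3.14].

## Interface

Orientations are given as [roll, pitch, yaw] about the fixed x, y, z axes, in that order (R = Rz(yaw) Ry(pitch) Rx(roll)).
In Python, from station import get_state, grab_frame, calibration, job_done, find_in, mark_of, tip_reach gives the robot as it stands.
- The arm moves only by the shell command python3 -m handwheel 'ROWS' [OPENING] [FORCE]. ROWS is JSON, a list of rows, each an object with "delta_pos": the shift along the world's x, y, z in units of 30 mm (1.0 is 30 mm), a list of three; "dr": the turn, a rotation vector about the world's x, y, z in degrees, a list of three. In form: [{"delta_pos": [tx, ty, tz], "dr": [rx, ry, rz]}, ...]. A call has 1 to 10 rows; each row shifts and turns the commanded pose from where the row before left it; what a row does not reach is not made up. A row lasts 1/10 s, in which the tool goes at most 50 mm and 8.59 degrees, less where a joint would pass 70% of its speed; a pose out of reach is approached as far as the arm can. A call is refused whole if a number of a shift passes 1 or a number of a turn 8.59, either way. A call with a gripper value outside its range is refused whole. OPENING is the closure, from -1 (fully open) to 1 (shut), set as the call begins (- or left out, the last holds). The fingers move at their own pace and stop on an object; FORCE is the grip in N (left out, the last holds). Time passes only in rows, so rows that do not move let the fingers close. It gives the time, the measured TCP pose, the force, the opening and the grip force at its end, in the units of the state.
- get_state(): the state, without advancing time (a new reading comes with each control period).
- grab_frame(name): name is "scene" or "top" or "wrist"; returns the picture (420x560x3 uint8, red, green, blue); there is no depth.
- calibration(name): a dict with "fx", "fy", "cx", "cy" (pixels), "extrinsics" (4x4, takes a point from world to camera coordinates). Camera axes: x right, y down, z forward; pixel columns grow to the right and rows downward; lengths in m; the calibration is good to about 2 mm. A picture is of the moment at which its call begins: read the wrist's pose just before it. calibration takes no time and is no camera call; for the wrist camera it gives the pose at the moment of the call.
- job_done(): hands the job in; it is judged then, once.
Trained networks look in the newest picture that a camera, given by its name, has taken for a name from the list of things; names that differ only in an ending like _2 or _b are one class to them, and where a whole thing is asked for, a point or a joint stands for the part that bears it (a point fixed in the world has none). Each returns a list of dicts, best first, with "conf" (0 to 1); they miss things now and then, are a little off and sometimes report something else, mostly with a low value. They report only what shows in the picture. A call takes as long as a camera call. They do not tell look-alikes from the thing itself.
- find_in(camera, query): "location" ([column, row] in pixels, amid what is visible of it).
- mark_of(camera, query): "location" ([column, row] in pixels: a listed point, or the origin of a listed thing).
The state is a dict: "t": time; "q": joint angles; "qd": joint speeds; "joint_efforts": joint torques, N m; "eef_pos": TCP position; "ee_rot": TCP orientation; "force": force on the tool from outside, world axes, zero at the start; "moment": the same for the moment, N m; "width": finger opening in m; "gripper_force": force on a finger pad.
Only numpy, scipy, OpenCV 4.12 (cv2) and the standard library are available. Lean on these libraries where they do the work, as an engineer would, in place of code of your own. Each camera call takes 0.05 s, during which the arm holds its last target. There are 200 camera calls.

## Working session

There is one attempt and no reset: what is moved stays moved. The work goes in short steps, Python scripts to look and compute and a shell command to move; the robot and the scene stay as the last step left them, time stands still between calls to the robot, and variables do not carry over. Pictures are saved under pics/ and viewed, at most 11 in all, crops included, and the job is handed in when it is done.

```bash
mkdir -p pics
cat > h.py <<'E'
import numpy as np, cv2
from station import *
def ray(cam,px,C=None):
    c=C or calibration(cam);E=np.array(c["extrinsics"]);R,t=E[:3,:3],E[:3,3]
    d=R.T@np.array([(px[0]-c["cx"])/c["fx"],(px[1]-c["cy"])/c["fy"],1]);return -R.T@t,d
def atz(cam,px,z,C=None):
    o,d=ray(cam,px,C);return o+d*(z-o[2])/d[2]
def proj(cam,p,C=None):
    c=C or calibration(cam);E=np.array(c["extrinsics"]);q=E[:3,:3]@np.array(p)+E[:3,3]
    return np.array([c["fx"]*q[0]/q[2]+c["cx"],c["fy"]*q[1]/q[2]+c["cy"]])
def snap(cam,name):
    im=grab_frame(cam);cv2.imwrite(f"pics/{name}.png",im[:,:,::-1]);return im
E
python3 - <<'E'
from h import *
print(get_state(), tip_reach)
a=snap("scene","s0");b=snap("top","t0")
cv2.imwrite("pics/both.png",np.hstack([cv2.resize(a,(400,300)),cv2.resize(b,(400,300))])[:,:,::-1])
Z=dict(shaft_mid=.042,brass_shaft=.042,cradle=0,nest=.048,hinge=.088,leaf_handle=.25,bore=.15,lock_screw=.2,bush_mid=.05,bush_seat=.04,bush_flat=.045,liner=.01,jig=0)
for q,z in Z.items():
  for cam in("top","scene"):
    for r in mark_of(cam,q)[:3]: print(q,cam,np.round(r["location"],1),round(r["conf"],2),np.round(atz(cam,r["location"],z),4))
for cam in("top","scene"): print(cam,np.round(np.array(calibration(cam)["extrinsics"]),2).tolist())
E
```

```text
{'t': 0.0, 'q': array([ 1.50309018e+00,  3.59371930e-01,  1.10612657e-02, -3.59239683e-04,
       -1.22411279e+00, -2.88110397e-01]), 'qd': array([ 0.00231411,  0.0012765 , -0.00013958, -0.00062081,  0.00012357,
        0.00089598]), 'joint_efforts': array([ 9.63355269e-04, -5.82720709e+01,  2.93063951e+01,  6.99716136e+00,
        6.92514455e-03, -1.48803665e-04]), 'eef_pos': array([0.23499352, 0.63227823, 0.24463175]), 'ee_rot': array([ 3.13993662e+00, -1.38590708e-04, -3.55938771e-01]), 'force': array([-0.25043741, -0.21355467,  0.57423342]), 'moment': array([ 0.0091404 , -0.00146048, -0.00046941]), 'gripper_force': 0.0, 'width': 0.08712218262190245} 0.019
shaft_mid top [213.2 277.8] 0.97 [0.3524 0.124  0.042 ]
shaft_mid top [148.5 153.6] 0.77 [0.6191 0.2696 0.042 ]
shaft_mid top [153.8 226.1] 0.61 [0.4618 0.254  0.042 ]
shaft_mid scene [361.1 187.1] 0.75 [0.4597 0.2545 0.042 ]
shaft_mid scene [293.7 184.4] 0.61 [0.3725 0.1192 0.042 ]
shaft_mid scene [414.9 237.7] 0.6 [0.6433 0.2531 0.042 ]
brass_shaft scene [384.3 176.1] 0.68 [0.4558 0.33   0.042 ]
cradle top [138.1 229.1] 0.97 [
[... 1394 characters left out ...]
1.1] 0.93 [ 0.5108 -0.2444  0.04  ]
bush_seat scene [169.7 298.5] 0.52 [ 0.5276 -0.2477  0.04  ]
bush_flat top [383.5 201.5] 0.83 [ 0.5231 -0.2435  0.045 ]
bush_flat scene [169.5 299.6] 0.77 [ 0.5332 -0.2493  0.045 ]
liner scene [121.7 320.2] 0.91 [ 0.5071 -0.3377  0.01  ]
liner scene [170.1 300.3] 0.41 [ 0.5107 -0.2458  0.01  ]
jig top [257.3 195.9] 0.68 [0.5346 0.0328 0.    ]
jig top [256.  148.7] 0.5 [0.6419 0.0376 0.    ]
jig top [255.9 195.1] 0.24 [0.5364 0.036  0.    ]
top [[0.01, -1.0, 0.03, -0.03], [-1.0, -0.02, -0.05, 0.49], [0.05, -0.03, -1.0, 1.12], [0.0, 0.0, 0.0, 1.0]]
scene [[0.51, 0.86, 0.02, -0.26], [0.61, -0.35, -0.71, -0.21], [-0.61, 0.38, -0.7, 1.22], [0.0, 0.0, 0.0, 1.0]]
```

View pics/t0.png

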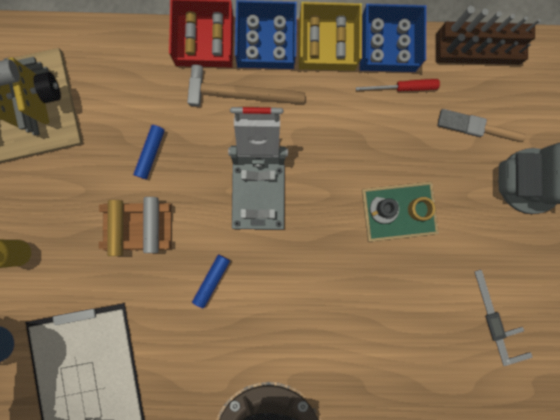

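View pics/s0.png

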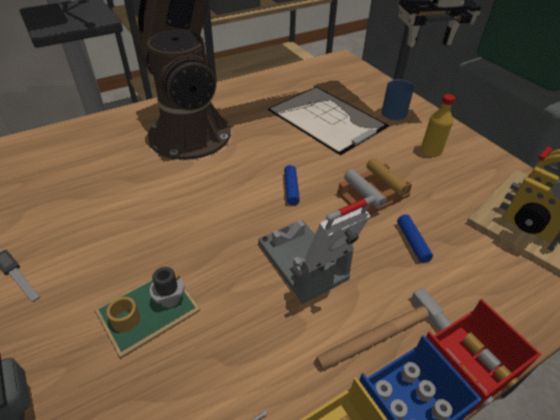

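The top view shows the steel bar at px (151,225) in the cradle's right groove and the brass bar at (116,227). Blue look-alikes are at (211,281) and (149,152). The jig is at (258,195), the bush at (385,209) and the liner at (423,208). The grey bar in the cradle fits the steel shaft. I'll confirm it in a wrist view.

```bash
python3 -m handwheel '[{"delta_pos":[0.3,-1,0],"dr":[0,0,5]},{"delta_pos":[0.3,-1,0],"dr":[0,0,5]},{"delta_pos":[0.3,-1,0],"dr":[0,0,5]},{"delta_pos":[0.4,-1,0],"dr":[0,0,5.4]},{"delta_pos":[0.6,-1,0],"dr":[0,0,0]},{"delta_pos":[0.6,-1,0],"dr":[0,0,0]},{"delta_pos":[0.8,-1,0],"dr":[0,0,0]},{"delta_pos":[0.8,-1,0],"dr":[0,0,0]},{"delta_pos":[0.8,-1,0],"dr":[0,0,0]},{"delta_pos":[0.8,-1,0],"dr":[0,0,0]}]'
python3 -m handwheel '[{"delta_pos":[0.8,-0.9,0],"dr":[0,0,0]},{"delta_pos":[0.8,-0.8,0],"dr":[0,0,0]},{"delta_pos":[0,-0.7,0],"dr":[0,0,0]},{"delta_pos":[0,0,0],"dr":[0,0,0]}]'
python3 - <<'E'
from h import *
s=get_state();print(s["eef_pos"],s["ee_rot"])
C=calibration("wrist");a=snap("wrist","w1")
np.save("w1.npy",C,allow_pickle=True)
print(np.round(np.array(C["extrinsics"]),3).tolist(),C["fx"])
for q,z in dict(shaft_mid=.042,brass_shaft=.042,cradle=0,nest=.048).items():
    for r in mark_of("wrist",q)[:3]: print(q,np.round(r["location"],1),round(r["conf"],2),np.round(atz("wrist",r["location"],z,C),4))
E
```

```text
t: 2.4
eef_pos: [0.4069, 0.3314, 0.2459]
ee_rot: [-3.141, -0.0, 0.001]
force: [1.2, -0.0, 1.0]
width: 0.0878
gripper_force: 0.0
t: 2.8
eef_pos: [0.4541, 0.2583, 0.2456]
ee_rot: [3.141, 0.0, -0.003]
force: [0.2, -0.0, 0.6]
width: 0.0875
gripper_force: 0.0
[0.45409739 0.25834028 0.24557094] [ 3.14135605e+00  4.95907864e-04 -2.51090635e-03]
[[-0.002, -1.0, 0.0, 0.259], [-0.956, 0.002, 0.294, 0.396], [-0.294, 0.001, -0.956, 0.524], [0.0, 0.0, 0.0, 1.0]] 309.69449219718126
shaft_mid [276.  179.7] 0.8 [0.4673 0.2609 0.042 ]
shaft_mid [265.   28.7] 0.73 [0.6168 0.271  0.042 ]
brass_shaft [211.  188.2] 0.84 [0.4577 0.3343 0.042 ]
cradle [245.8 176.2] 0.78 [0.4638 0.299  0.    ]
cradle [209.1 189. ] 0.43 [0.4475 0.3461 0.    ]
nest [497.5 117.5] 0.84 [0.5333 0.0305 0.048 ]
```

View pics/w1.png

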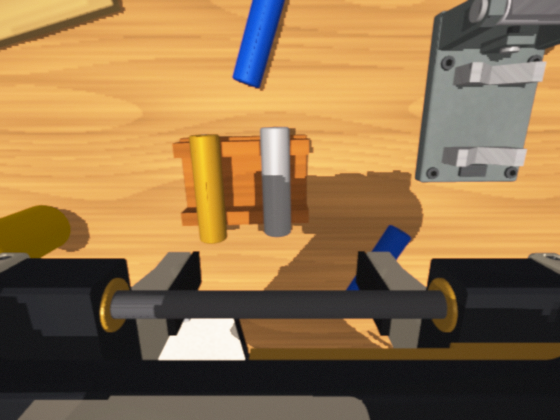

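The wrist view shows the steel bar with ends at about (275,128) and (277,235), and the brass bar to its left at (205,136)–(211,241). This confirms that the grey bar is the steel shaft. I'll refine its pose from its outline.

Run:
```python
from h import *
C=np.load("w1.npy",allow_pickle=True).item()
im=cv2.imread("pics/w1.png");hsv=cv2.cvtColor(im,cv2.COLOR_BGR2HSV)
m=((hsv[:,:,1]<50)*255).astype(np.uint8);m[:,:240]=0;m[:,310:]=0;m[245:]=0;m[:110]=0
n,l,st,c=cv2.connectedComponentsWithStats(m);i=1+np.argmax(st[1:,4]);print(st[i])
ys,xs=np.where(l==i)
for r in(135,150,165,180,195,210,225):
    x=xs[ys==r];a,b=atz("wrist",(x.min(),r),.042,C),atz("wrist",(x.max()+1,r),.042,C);print(r,np.round((a+b)/2,4),round(a[1]-b[1],4))
print("ends z.058",atz("wrist",(275,ys.min()),.058,C),atz("wrist",(277,ys.max()+1),.058,C))
print("top end face bottom/mid", atz("wrist",(275,ys.min()),.042,C))
o,d=ray("wrist",(0,0),C);print(o)
for r in mark_of("wrist","shaft_mid")[:2]:print(r)
```

```text
[ 261  127   29  109 2873]
135 [0.5159 0.2617 0.042 ] 0.0301
150 [0.5    0.2618 0.042 ] 0.0305
165 [0.4837 0.2608 0.042 ] 0.0309
180 [0.4669 0.2603 0.042 ] 0.0303
195 [0.4497 0.2604 0.042 ] 0.0307
210 [0.4319 0.2599 0.042 ] 0.03
225 [0.4136 0.2594 0.042 ] 0.0293
ends z.058 [0.52456501 0.26153245 0.058     ] [0.40601885 0.2599227  0.058     ]
top end face bottom/mid [0.52415194 0.26169289 0.042     ]
[0.53299948 0.25825638 0.38470434]
{'location': [276.0, 179.7], 'conf': 0.8}
{'location': [265.0, 28.7], 'conf': 0.73}
```

```bash
python3 -m handwheel '[{"delta_pos":[0.36,0.06,-0.5],"dr":[0,0,1.4]},{"delta_pos":[0,0,-1],"dr":[0,0,0]},{"delta_pos":[0,0,-1],"dr":[0,0,0]},{"delta_pos":[0,0,-1],"dr":[0,0,0]},{"delta_pos":[0,0,-1],"dr":[0,0,0]},{"delta_pos":[0,0,-0.9],"dr":[0,0,0]},{"delta_pos":[0,0,-0.7],"dr":[0,0,0]},{"delta_pos":[0,0,-0.4],"dr":[0,0,0]},{"delta_pos":[0,0,-0.2],"dr":[0,0,0]},{"delta_pos":[0,0,0],"dr":[0,0,0]}]' -0.14 40
python3 -m handwheel '[{"delta_pos":[0,0,0],"dr":[0,0,0]},{"delta_pos":[0,0,0],"dr":[0,0,0]},{"delta_pos":[0,0,0],"dr":[0,0,0]},{"delta_pos":[0,0,0],"dr":[0,0,0]}]' 1 45
```

```text
t: 4.1
eef_pos: [0.4648, 0.2627, 0.0443]
ee_rot: [3.141, 0.0, 0.025]
force: [-0.8, -0.4, 0.5]
width: 0.0498
gripper_force: 0.0
t: 4.5
eef_pos: [0.4653, 0.2609, 0.0454]
ee_rot: [3.14, -0.0, 0.025]
force: [4.4, -8.3, 4.8]
width: 0.031
gripper_force: 45.0
```

```bash
python3 -m handwheel '[{"delta_pos":[0,0,0.3],"dr":[0,0,0]},{"delta_pos":[0,0,0.8],"dr":[0,0,0]},{"delta_pos":[0,0,1],"dr":[0,0,0]},{"delta_pos":[0,0,1],"dr":[0,0,0]},{"delta_pos":[0,-0.8,1],"dr":[0,0,0]},{"delta_pos":[0,-1,1],"dr":[0,0,0]},{"delta_pos":[0,-1,0.6],"dr":[0,0,0]},{"delta_pos":[0,-0.9,0],"dr":[0,0,0]},{"delta_pos":[0,-0.5,0],"dr":[0,0,0]},{"delta_pos":[0,0,0],"dr":[0,0,0]}]'
python3 - <<'E'
from h import *
s=get_state();print(s["eef_pos"],s["ee_rot"],s["force"])
C=calibration("wrist");a=snap("wrist","w2")
np.save("w2.npy",C,allow_pickle=True)
for q,z in dict(nest=.048,hinge=.088,jig=0,shaft_mid=.22).items():
    for r in mark_of("wrist",q)[:3]: print(q,np.round(r["location"],1),round(r["conf"],2),np.round(atz("wrist",r["location"],z,C),4))
E
```

```text
t: 5.5
eef_pos: [0.4638, 0.1347, 0.2153]
ee_rot: [-3.142, 0.001, 0.022]
force: [0.1, 0.1, -8.0]
width: 0.0312
gripper_force: 45.0
[0.46378953 0.13465135 0.21532632] [-3.14150698e+00  1.34897089e-03  2.24827660e-02] [ 0.13446854  0.09408432 -8.04901723]
nest [387.9 130.7] 0.7 [0.5336 0.0315 0.048 ]
hinge [420.8  14. ] 0.93 [0.6199 0.0312 0.088 ]
jig [373.3 127.4] 0.91 [0.5353 0.0316 0.    ]
shaft_mid [137.9  27. ] 0.94 [0.5749 0.1911 0.22  ]
shaft_mid [279.  281.5] 0.73 [0.4667 0.1345 0.22  ]
```

View pics/w2.png

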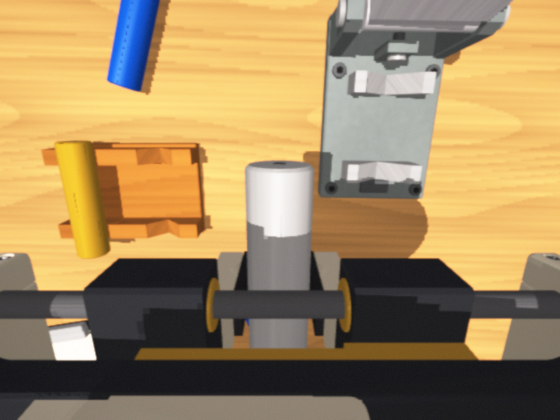

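The shaft is held at (279,250). The jig plate is at (320–430, 70–197), with its screws at about (331,188), (416,188), (340,70) and (434,70).

Run:
```python
from h import *
C=np.load("w2.npy",allow_pickle=True).item()
for z,ps in((.02,[(331,188),(416,188),(340,70),(434,70),(319,196),(424,198)]),(.0514,[(347,164),(421,166),(354,71),(436,72),(347,180),(421,181)])):
  for p in ps: print(z,p,np.round(atz("wrist",p,z,C)[:2],4))
```

```text
0.02 (331, 188) [0.4705 0.0768]
0.02 (416, 188) [ 0.4726 -0.0168]
0.02 (340, 70) [0.5896 0.0766]
0.02 (434, 70) [ 0.5917 -0.0163]
0.02 (319, 196) [0.4611 0.0895]
0.02 (424, 198) [ 0.4615 -0.0275]
0.0514 (347, 164) [0.5015 0.0686]
0.0514 (421, 166) [ 0.5012 -0.0039]
0.0514 (354, 71) [0.5846 0.0696]
0.0514 (436, 72) [ 0.5855 -0.004 ]
0.0514 (347, 180) [0.4857 0.0672]
0.0514 (421, 181) [ 0.4864 -0.0063]
```

```bash
python3 -m handwheel '[{"delta_pos":[0.4,-0.7,0],"dr":[0,0,-1.3]},{"delta_pos":[0.5,-0.9,0],"dr":[0,0,0]},{"delta_pos":[0.5,-0.9,-0.4],"dr":[0,0,0]},{"delta_pos":[0.4,-0.63,-0.9],"dr":[0,0,0]},{"delta_pos":[0.2,-0.3,-1],"dr":[0,0,0]},{"delta_pos":[0,0,-1],"dr":[0,0,0]},{"delta_pos":[0,0,-0.8],"dr":[0,0,0]},{"delta_pos":[0,0,-0.4],"dr":[0,0,0]},{"delta_pos":[0,0,0],"dr":[0,0,0]},{"delta_pos":[0,0,0],"dr":[0,0,0]}]'
python3 - <<'E'
from h import *
s=get_state();print(s["eef_pos"],s["ee_rot"],s["force"],s["moment"])
E
```

```text
t: 6.75
eef_pos: [0.5258, 0.0342, 0.0813]
ee_rot: [3.142, -0.001, 0.003]
force: [0.9, 0.3, -5.4]
width: 0.0311
gripper_force: 45.0
[0.5257667  0.03421924 0.08125466] [ 3.14151536e+00 -8.45437387e-04  3.12566028e-03] [ 0.88443446  0.31327742 -5.40300743] [-0.05107463 -0.11310901 -0.00385154]
```

```bash
python3 -m handwheel '[{"delta_pos":[0,-0.04,-0.25],"dr":[0,0,0]},{"delta_pos":[0,0,-0.25],"dr":[0,0,0]},{"delta_pos":[0,0,-0.15],"dr":[0,0,0]},{"delta_pos":[0,0,-0.1],"dr":[0,0,0]},{"delta_pos":[0,0,0],"dr":[0,0,0]}]'
python3 -m handwheel '[{"delta_pos":[0,0,-0.1],"dr":[0,0,0]},{"delta_pos":[0,0,-0.1],"dr":[0,0,0]},{"delta_pos":[0,0,0],"dr":[0,0,0]}]'
```

```text
t: 7.25
eef_pos: [0.5247, 0.0323, 0.0576]
ee_rot: [3.141, 0.001, 0.002]
force: [-0.5, -0.1, -7.2]
width: 0.031
gripper_force: 45.0
t: 7.55
eef_pos: [0.5253, 0.0322, 0.0523]
ee_rot: [3.141, -0.001, 0.002]
force: [0.1, -3.1, -5.2]
width: 0.0309
gripper_force: 45.0
```

```bash
python3 -m handwheel '[{"delta_pos":[0,-0.02,-0.06],"dr":[0,0,0]},{"delta_pos":[0,0,0],"dr":[0,0,0]}]'
python3 -m handwheel '[{"delta_pos":[0.1,0,0],"dr":[0,0,0]},{"delta_pos":[0.1,0,0],"dr":[0,0,0]},{"delta_pos":[0,0,0],"dr":[0,0,0]}]'
```

```text
t: 7.75
eef_pos: [0.5255, 0.0316, 0.0515]
ee_rot: [3.141, -0.001, 0.003]
force: [-2.3, -3.4, 7.6]
width: 0.0313
gripper_force: 45.0
t: 8.05
eef_pos: [0.526, 0.0313, 0.0512]
ee_rot: [3.14, 0.008, 0.002]
force: [-26.6, 8.2, 28.6]
width: 0.0312
gripper_force: 45.1
```

```bash
python3 -m handwheel '[{"delta_pos":[0,0,0.04],"dr":[0,0,0]},{"delta_pos":[0,0,0],"dr":[0,0,0]}]'
python3 - <<'E'
from h import *
C=calibration("wrist");a=snap("wrist","w3");np.save("w3.npy",C,allow_pickle=True)
print(ray("wrist",(0,0),C)[0])
b=grab_frame("scene");p=proj("scene",[.57,.03,.06]);print(p)
x,y=p.astype(int);c=cv2.resize(b[y-60:y+60,x-80:x+80],(480,360),interpolation=cv2.INTER_CUBIC)
cv2.imwrite("pics/w3c.png",np.hstack([cv2.resize(a,(480,360))[:,120:],c])[:,:,::-1][:, :800])
for q,z in dict(nest=.048,hinge=.088,shaft_mid=.048).items():
    for r in mark_of("scene",q)[:3]: print(q,np.round(r["location"],1),round(r["conf"],2),np.round(atz("scene",r["location"],z),4))
E
```

```text
t: 8.25
eef_pos: [0.5291, 0.0316, 0.0516]
ee_rot: [3.141, 0.002, 0.002]
force: [-7.0, 0.8, 1.8]
width: 0.0312
gripper_force: 45.0
[0.60825722 0.03193723 0.1906749 ]
[308.6557832  249.32746866]
nest [297.5 240.6] 0.82 [0.531 0.029 0.048]
nest [382.3 176.2] 0.33 [0.4585 0.3198 0.048 ]
hinge [326.9 258. ] 0.76 [0.6231 0.0336 0.088 ]
shaft_mid [413.6 238.2] 0.87 [0.6462 0.2447 0.048 ]
shaft_mid [297.1 240.8] 0.56 [0.5311 0.028  0.048 ]
shaft_mid [171.1 283.3] 0.47 [ 0.5028 -0.2344  0.048 ]
```

View pics/w3c.png

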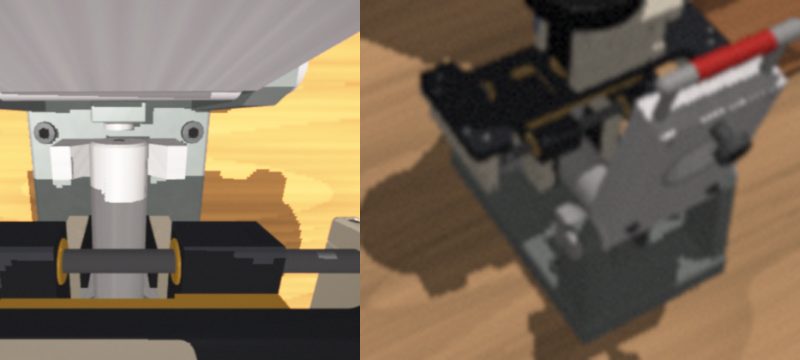

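The crop shows the shaft lying in both rests (crop column ~120). There is still a small gap between its end (row ~140) and the stop screw (row ~128). I'll keep pushing towards +x with little down force.

```bash
python3 -m handwheel '[{"delta_pos":[0.08,0,0.01],"dr":[0,0,0]},{"delta_pos":[0.08,0,0],"dr":[0,0,0]},{"delta_pos":[0,0,0],"dr":[0,0,0]}]';python3 -m handwheel '[{"delta_pos":[0.06,0,0],"dr":[0,0,0]},{"delta_pos":[0,0,0],"dr":[0,0,0]}]'
```

```text
t: 8.8
eef_pos: [0.5345, 0.0316, 0.0516]
ee_rot: [3.141, 0.002, 0.002]
force: [-4.6, 0.6, -0.4]
width: 0.031
gripper_force: 45.0
t: 9.0
eef_pos: [0.5357, 0.0315, 0.0515]
ee_rot: [3.141, 0.003, 0.002]
force: [-7.6, 1.2, 2.0]
width: 0.0315
gripper_force: 45.0
```

```bash
python3 -m handwheel '[{"delta_pos":[0.06,0,0],"dr":[0,0,0]},{"delta_pos":[0,0,0],"dr":[0,0,0]}]';python3 -m handwheel '[{"delta_pos":[0.06,0,0],"dr":[0,0,0]},{"delta_pos":[0,0,0],"dr":[0,0,0]}]'
```

```text
t: 9.2
eef_pos: [0.5358, 0.0314, 0.0514]
ee_rot: [3.141, 0.006, 0.002]
force: [-14.3, 3.9, 8.1]
width: 0.0311
gripper_force: 45.0
t: 9.4
eef_pos: [0.5359, 0.0313, 0.0514]
ee_rot: [3.14, 0.009, 0.001]
force: [-20.9, 6.8, 14.3]
width: 0.0307
gripper_force: 45.0
```

```bash
python3 -m handwheel '[{"delta_pos":[-0.08,0,0],"dr":[0,0,0]},{"delta_pos":[0,0,0],"dr":[0,0,0]},{"delta_pos":[0,0,0],"dr":[0,0,0]}]' -0.3; python3 -m handwheel '[{"delta_pos":[0,0,0.5],"dr":[0,0,0]},{"delta_pos":[0,0,1],"dr":[0,0,0]},{"delta_pos":[0,0,1],"dr":[0,0,-4]},{"delta_pos":[0,0,1],"dr":[0,0,-8]},{"delta_pos":[0,0,1],"dr":[0,0,-8]},{"delta_pos":[0,0,1],"dr":[0,0,-8]},{"delta_pos":[0,0,1],"dr":[0,0,-8]},{"delta_pos":[0,0,1],"dr":[0,0,-8]},{"delta_pos":[0.2,0,0.8],"dr":[0,0,-8]},{"delta_pos":[0.4,0,0.6],"dr":[0,0,-8]}]'
python3 -m handwheel '[{"delta_pos":[0.5,0,0.2],"dr":[0,0,-8]},{"delta_pos":[0.5,0,0],"dr":[0,0,-8]},{"delta_pos":[0.5,0,0],"dr":[0,0,-8]},{"delta_pos":[0,0,0],"dr":[0,0,-6]},{"delta_pos":[0,0,0],"dr":[0,0,0]}]' -0.3
python3 - <<'E'
from h import *
s=get_state();print(s["eef_pos"],s["ee_rot"],s["force"],s["q"])
C=calibration("wrist");print(ray("wrist",(0,0),C)[0])
a=snap("wrist","w4");np.save("w4.npy",C,allow_pickle=True)
b=snap("top","t4")
for cam in("wrist","top"):
  for q,z in dict(leaf_handle=.255,lock_screw=.2,shaft_mid=.048,nest=.048).items():
    for r in mark_of(cam,q)[:2]: print(cam,q,np.round(r["location"],1),round(r["conf"],2),np.round(atz(cam,r["location"],z,C if cam=="wrist" else None),4))
E
```

```text
t: 9.7
eef_pos: [0.5398, 0.0322, 0.0524]
ee_rot: [-3.141, -0.002, 0.002]
force: [-0.3, -0.7, -0.5]
width: 0.0493
gripper_force: 0.0
t: 10.7
eef_pos: [0.5574, 0.0318, 0.3216]
ee_rot: [-3.138, -0.001, -1.051]
force: [0.6, 0.1, 1.4]
width: 0.0568
gripper_force: 0.0
t: 11.2
eef_pos: [0.6024, 0.0317, 0.3245]
ee_rot: [-3.141, -0.0, -1.571]
force: [0.2, 0.3, 0.1]
width: 0.0571
gripper_force: 0.0
[0.60240729 0.03169086 0.32454431] [-3.14144783e+00 -8.52287076e-05 -1.57077717e+00] [0.24008971 0.30571697 0.06788611] [ 3.76207808e-01  2.01247551e-01 -2.65558246e-02  1.35990879e-04
 -1.34288957e+00 -3.76219365e-01]
[ 0.60157428 -0.04788312  0.46374091]
wrist leaf_handle [192.5 235.2] 0.81 [0.6634 0.0326 0.255 ]
wrist leaf_handle [322.3 174.7] 0.2 [ 0.5717 -0.0114  0.255 ]
wrist lock_screw [192.7 213.5] 0.74 [0.6778 0.0331 0.2   ]
wrist shaft_mid [440.6 241.8] 0.89 [0.3671 0.1225 0.048 ]
wrist shaft_mid [261.4 319.8] 0.73 [0.6281 0.2543 0.048 ]
wrist nest [325.2 179.9] 0.65 [0.5379 0.032  0.048 ]
wrist nest [329.2 183.8] 0.31 [0.5322 0.0374 0.048 ]
top lock_screw [256.3 193.9] 0.52 [0.5208 0.031  0.2   ]
top shaft_mid [147.  154.1] 0.77 [0.6169 0.2714 0.048 ]
top shaft_mid [210.5 277.6] 0.69 [0.3532 0.1291 0.048 ]
top nest [257.7 193.9] 0.98 [0.5348 0.0312 0.048 ]
```

View pics/w4.png

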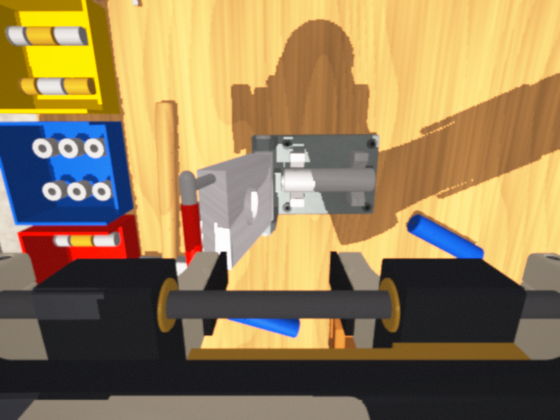

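The wrist view shows the leaf open, with the red handle at about (192,220), and the shaft in the V rests at (325,180). I'll pinch the handle from above.

```bash
python3 -m handwheel '[{"delta_pos":[0.7,0,0],"dr":[0,0,0]},{"delta_pos":[0.8,0,0],"dr":[0,0,0]},{"delta_pos":[0.53,0,0],"dr":[0,0,0]},{"delta_pos":[0,0,-0.4],"dr":[0,0,0]},{"delta_pos":[0,0,-0.7],"dr":[0,0,0]},{"delta_pos":[0,0,-0.7],"dr":[0,0,0]},{"delta_pos":[0,0,-0.4],"dr":[0,0,0]},{"delta_pos":[0,0,0],"dr":[0,0,0]}]' -0.3
python3 -m handwheel '[{"delta_pos":[0,0,0],"dr":[0,0,0]},{"delta_pos":[0,0,0],"dr":[0,0,0]},{"delta_pos":[0,0,0],"dr":[0,0,0]},{"delta_pos":[0,0,0],"dr":[0,0,0]},{"delta_pos":[0,0,0],"dr":[0,0,0]}]' 1 25
python3 - <<'E'
from h import *
s=get_state();print(s["eef_pos"],s["force"])
E
```

```text
t: 12.5
eef_pos: [0.6613, 0.0316, 0.2566]
ee_rot: [3.138, -0.001, -1.569]
force: [0.5, -0.4, -0.3]
width: 0.057
gripper_force: 0.0
t: 13.0
eef_pos: [0.6627, 0.0318, 0.2592]
ee_rot: [-3.141, 0.0, -1.569]
force: [-0.1, 0.2, -0.3]
width: 0.0223
gripper_force: 0.0
[0.66274326 0.03181629 0.25916617] [-0.12654139  0.15085393 -0.2959017 ]
```

```bash
python3 -m handwheel '[{"delta_pos":[0,0,0],"dr":[0,0,0]},{"delta_pos":[0,0,0],"dr":[0,0,0]},{"delta_pos":[0,0,0],"dr":[0,0,0]}]' 1 25
python3 - <<'E'
from h import *
s=get_state();x,y,z=s["eef_pos"];print(s["eef_pos"],s["force"],s["gripper_force"])
h=np.array([.621,.088]);v=np.array([x,z])-h;r=np.hypot(*v);th=np.arctan2(v[1],-v[0]);print(r,th)
ts=np.concatenate([np.linspace(th,0.0,31)]);P=np.c_[h[0]-r*np.cos(ts),h[1]+r*np.sin(ts)]
print(np.round(np.diff(P,axis=0)/.03,2).tolist())
E
```

```text
t: 13.3
eef_pos: [0.6632, 0.0318, 0.2591]
ee_rot: [-3.14, 0.0, -1.569]
force: [2.5, -0.4, 0.8]
width: 0.0103
gripper_force: 25.0
[0.6631865  0.03180024 0.25906463] [ 2.49870481 -0.40213111  0.75273235] 24.99695509672165
0.17618969489970937 1.8125832566325375
[[-0.35, 0.07], [-0.35, 0.05], [-0.35, 0.03], [-0.35, 0.01], [-0.35, -0.01], [-0.35, -0.03], [-0.35, -0.05], [-0.35, -0.07], [-0.34, -0.1], [-0.34, -0.12], [-0.33, -0.14], [-0.32, -0.16], [-0.31, -0.17], [-0.3, -0.19], [-0.29, -0.21], [-0.27, -0.23], [-0.26, -0.24], [-0.24, -0.26], [-0.23, -0.27], [-0.21, -0.29], [-0.19, -0.3], [-0.17, -0.31], [-0.16, -0.32], [-0.14, -0.33], [-0.12, -0.34], [-0.1, -0.34], [-0.07, -0.35], [-0.05, -0.35], [-0.03, -0.35], [-0.01, -0.35]]
```

```bash
python3 -m handwheel '[{"delta_pos":[-0.35,0,0.07],"dr":[0,0,0]},{"delta_pos":[-0.35,0,0.05],"dr":[0,0,0]},{"delta_pos":[-0.35,0,0.03],"dr":[0,0,0]},{"delta_pos":[-0.35,0,0.01],"dr":[0,0,0]},{"delta_pos":[-0.35,0,-0.01],"dr":[0,0,0]},{"delta_pos":[-0.35,0,-0.03],"dr":[0,0,0]},{"delta_pos":[-0.35,0,-0.05],"dr":[0,0,0]},{"delta_pos":[-0.35,0,-0.07],"dr":[0,0,0]},{"delta_pos":[-0.34,0,-0.1],"dr":[0,0,0]},{"delta_pos":[-0.34,0,-0.12],"dr":[0,0,0]}]'
python3 -m handwheel '[{"delta_pos":[-0.33,0,-0.14],"dr":[0,0,0]},{"delta_pos":[-0.32,0,-0.16],"dr":[0,0,0]},{"delta_pos":[-0.31,0,-0.17],"dr":[0,0,0]},{"delta_pos":[-0.3,0,-0.19],"dr":[0,0,0]},{"delta_pos":[-0.29,0,-0.21],"dr":[0,0,0]},{"delta_pos":[-0.27,0,-0.23],"dr":[0,0,0]},{"delta_pos":[-0.26,0,-0.24],"dr":[0,0,0]},{"delta_pos":[-0.24,0,-0.26],"dr":[0,0,0]},{"delta_pos":[-0.23,0,-0.27],"dr":[0,0,0]},{"delta_pos":[-0.21,0,-0.29],"dr":[0,0,0]}]'
```

```text
t: 14.3
eef_pos: [0.5597, 0.0315, 0.2541]
ee_rot: [-3.136, -0.0, -1.568]
force: [4.3, -2.5, 3.2]
width: 0.0098
gripper_force: 25.0
t: 15.3
eef_pos: [0.4749, 0.0319, 0.1866]
ee_rot: [-3.142, 0.0, -1.569]
force: [5.2, -2.8, 1.8]
width: 0.0101
gripper_force: 25.0
```

```bash
python3 -m handwheel '[{"delta_pos":[-0.19,0,-0.3],"dr":[0,0,0]},{"delta_pos":[-0.17,0,-0.31],"dr":[0,0,0]},{"delta_pos":[-0.16,0,-0.32],"dr":[0,0,0]},{"delta_pos":[-0.14,0,-0.33],"dr":[0,0,0]},{"delta_pos":[-0.12,0,-0.34],"dr":[0,0,0]},{"delta_pos":[-0.1,0,-0.34],"dr":[0,0,0]},{"delta_pos":[-0.07,0,-0.35],"dr":[0,0,0]},{"delta_pos":[-0.05,0,-0.35],"dr":[0,0,0]},{"delta_pos":[-0.03,0,-0.3],"dr":[0,0,0]},{"delta_pos":[0,0,0],"dr":[0,0,0]}]'
python3 -m handwheel '[{"delta_pos":[0,0,-0.15],"dr":[0,0,0]},{"delta_pos":[0,0,-0.15],"dr":[0,0,0]},{"delta_pos":[0,0,0],"dr":[0,0,0]}]'
```

```text
t: 16.3
eef_pos: [0.4454, 0.032, 0.098]
ee_rot: [-3.14, 0.0, -1.569]
force: [11.4, -4.7, -8.5]
width: 0.0103
gripper_force: 25.0
t: 16.6
eef_pos: [0.4453, 0.032, 0.0905]
ee_rot: [-3.14, 0.0, -1.568]
force: [3.5, -2.7, 9.1]
width: 0.0102
gripper_force: 25.0
```

```bash
python3 -m handwheel '[{"delta_pos":[0,0,-0.08],"dr":[0,0,0]},{"delta_pos":[0,0,0],"dr":[0,0,0]}]'; python3 -m handwheel '[{"delta_pos":[0,0,-0.08],"dr":[0,0,0]},{"delta_pos":[0,0,0],"dr":[0,0,0]}]'
```

```text
t: 16.8
eef_pos: [0.4454, 0.032, 0.0892]
ee_rot: [-3.14, -0.0, -1.568]
force: [-2.6, -1.8, 26.0]
width: 0.0099
gripper_force: 25.0
t: 17.0
eef_pos: [0.4454, 0.032, 0.0872]
ee_rot: [-3.139, 0.0, -1.567]
force: [-4.5, -2.3, 31.9]
width: 0.0103
gripper_force: 25.0
```

```bash
python3 -m handwheel '[{"delta_pos":[0,0,0.05],"dr":[0,0,0]},{"delta_pos":[0,0,0],"dr":[0,0,0]},{"delta_pos":[0,0,0.4],"dr":[0,0,0]},{"delta_pos":[0,0,1],"dr":[0,0,0]},{"delta_pos":[0,0,1],"dr":[0,0,0]},{"delta_pos":[0.4,0,1],"dr":[0,0,0]},{"delta_pos":[0.8,0,1],"dr":[0,0,0]},{"delta_pos":[0.9,-0.4,1],"dr":[0,0,0]},{"delta_pos":[0.4,-0.8,1],"dr":[0,0,0]},{"delta_pos":[0,-0.5,0.5],"dr":[0,0,0]}]' 0.5
python3 -m handwheel '[{"delta_pos":[0,0,0],"dr":[0,0,0]}]' 0
python3 - <<'E'
from h import *
s=get_state();print(s["eef_pos"],s["ee_rot"],s["force"])
C=calibration("wrist");print(ray("wrist",(0,0),C)[0])
a=snap("wrist","w5");np.save("w5.npy",C,allow_pickle=True)
snap("top","t5");snap("scene","s5")
for cam in("wrist","top","scene"):
  for q,z in dict(leaf_handle=.088,lock_screw=.12,bore=.1005,bush_mid=.05,bush_flat=.045,bush_seat=.04,liner=.01).items():
    for r in mark_of(cam,q)[:2]: print(cam,q,np.round(r["location"],1),round(r["conf"],2),np.round(atz(cam,r["location"],z,C if cam=="wrist" else None),4))
E
```

```text
t: 18.0
eef_pos: [0.5206, -0.0198, 0.2944]
ee_rot: [3.141, -0.0, -1.569]
force: [-0.6, -0.7, -0.2]
width: 0.0217
gripper_force: 0.0
t: 18.1
eef_pos: [0.5198, -0.0202, 0.2944]
ee_rot: [-3.141, 0.0, -1.571]
force: [-0.2, -0.3, 0.1]
width: 0.0254
gripper_force: 0.0
[ 0.51979984 -0.02018841  0.29438515] [-3.14136222e+00  4.74485888e-04 -1.57072208e+00] [-0.20636218 -0.25264836  0.10149871]
[ 0.51894359 -0.09982538  0.43353683]
wrist leaf_handle [343.1 230.1] 0.95 [0.4421 0.027  0.088 ]
wrist lock_screw [301.4 245.2] 0.71 [0.4937 0.0329 0.12  ]
wrist lock_screw [264.6 236.7] 0.61 [0.5338 0.0229 0.12  ]
wrist bore [262.1 237.8] 0.56 [0.5376 0.0319 0.1005]
wrist bush_mid [262.1 239. ] 0.18 [0.5405 0.0536 0.05  ]
wrist bush_seat [193.8 235.8] 0.34 [0.6339 0.053  0.04  ]
wrist liner [194.3 234. ] 0.74 [0.6417 0.0618 0.01  ]
top leaf_handle [257.4 235.9] 0.7 [0.4436 0.0296 0.088 ]
top bush_mid [382.5 209.1] 0.87 [ 0.5061 -0.2402  0.05  ]
top bush_mid [256.5 234.6] 0.17 [0.4467 0.0322 0.05  ]
top bush_flat [387.1 199.2] 0.8 [ 0.5283 -0.2514  0.045 ]
top bush_seat [383.7 207.7] 0.65 [ 0.5099 -0.2452  0.04  ]
top liner [415.1 212.7] 0.6 [ 0.5018 -0.3234  0.01  ]
scene leaf_handle [272.7 198.9] 0.91 [0.4333 0.0257 0.088 ]
scene leaf_handle [382.5 174.1] 0.25 [0.4857 0.2872 0.088 ]
scene lock_screw [292.  207.4] 0.56 [0.5027 0.0297 0.12  ]
scene bore [301.  224.7] 0.66 [0.5365 0.0306 0.1005]
scene bore [171.4 300.3] 0.39 [ 0.5749 -0.2519  0.1005]
scene bush_mid [168.7 284.6] 0.67 [ 0.5048 -0.2396  0.05  ]
scene bush_flat [169.1 299.6] 0.85 [ 0.5328 -0.2499  0.045 ]
scene bush_seat [166.8 289.7] 0.84 [ 0.5065 -0.2456  0.04  ]
scene liner [121.3 319.9] 0.61 [ 0.5062 -0.3381  0.01  ]
```

View pics/w5.png

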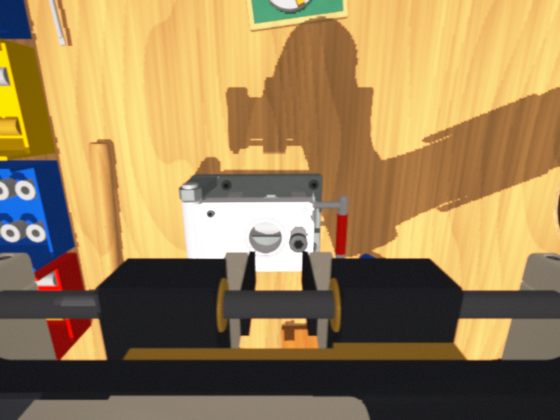

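The leaf is down, with the bore at about (264,237) and the lock screw at (299,242). The handle is at x≈0.442, which is what 0 rad predicts. Next I'll look at the bush.

```bash
python3 -m handwheel '[{"delta_pos":[-0.1,-0.7,0],"dr":[0,0,0]},{"delta_pos":[-0.2,-1,-0.3],"dr":[0,0,0]},{"delta_pos":[-0.1,-1,-0.6],"dr":[0,0,0]},{"delta_pos":[0,-0.9,-0.4],"dr":[0,0,0]},{"delta_pos":[0,-0.4,-0.2],"dr":[0,0,0]},{"delta_pos":[0,0,0],"dr":[0,0,0]}]' -0.9
python3 - <<'E'
from h import *
s=get_state();print(s["eef_pos"],s["ee_rot"])
C=calibration("wrist")
a=snap("wrist","w6");np.save("w6.npy",C,allow_pickle=True)
for q,z in dict(bush_mid=.05,bush_flat=.045,bush_seat=.04,bush=.01,liner=.01).items():
    for r in mark_of("wrist",q)[:2]: print(q,np.round(r["location"],1),round(r["conf"],2),np.round(atz("wrist",r["location"],z,C),4))
p=proj("wrist",[.507,-.243,.05],C);x,y=p.astype(int);print(p)
y0=max(0,y-90);x0=max(0,x-120)
c=cv2.resize(a[y0:y0+180,x0:x0+240],None,fx=3.3,fy=3.3,interpolation=cv2.INTER_CUBIC);print(x0,y0)
cv2.imwrite("pics/w6c.png",c[:,:,::-1])
b=cv2.imread("pics/w5.png")[210:270,225:325];cv2.imwrite("pics/w5c.png",cv2.resize(b,None,fx=7,fy=7,interpolation=cv2.INTER_CUBIC))
E
```

```text
t: 19.9
eef_pos: [0.507, -0.1404, 0.2479]
ee_rot: [3.14, -0.0, -1.571]
force: [-0.4, 0.4, 0.3]
width: 0.082
gripper_force: 0.0
[ 0.50701871 -0.14036609  0.2479038 ] [ 3.13975703e+00 -1.17082432e-04 -1.57099468e+00]
bush_mid [274.5  90.4] 0.69 [ 0.5097 -0.2471  0.05  ]
bush_flat [249.1  87.7] 0.74 [ 0.5358 -0.2501  0.045 ]
bush_flat [278.3  96. ] 0.18 [ 0.5058 -0.2421  0.045 ]
bush_seat [276.7  94.7] 0.82 [ 0.5075 -0.2437  0.04  ]
bush_seat [276.1 100. ] 0.72 [ 0.5081 -0.2385  0.04  ]
bush [277.3  97.7] 0.76 [ 0.5069 -0.2425  0.01  ]
liner [276.2   9.1] 0.95 [ 0.508  -0.3306  0.01  ]
liner [256.  302.9] 0.7 [0.5369 0.0266 0.01  ]
[277.14261565  94.7089563 ]
157 4
```

View pics/w6c.png

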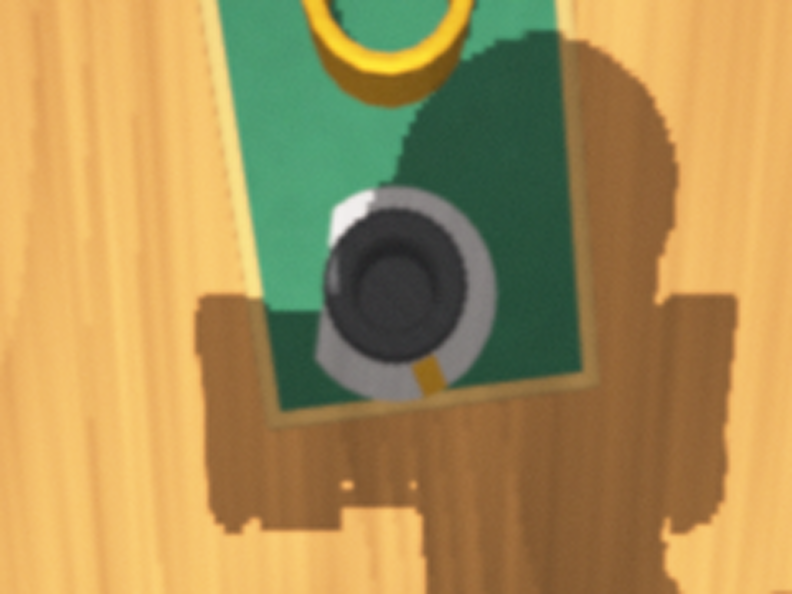

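View pics/w5c.png

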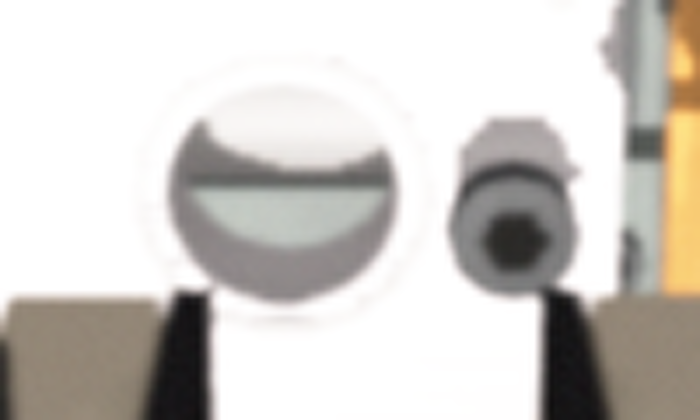

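The crop shows the bush head centred at about crop (396,284), the flat on its left running (333,212)→(317,357), and the brass shoulder at (428,375). The leaf crop shows the bore spanning columns 168–400 and rows 85–302, with the screw at column 513 and the shaft visible beneath.

Run:
```python
from h import *
C=np.load("w6.npy",allow_pickle=True).item();C5=np.load("w5.npy",allow_pickle=True).item()
f=lambda p,z:atz("wrist",(157+p[0]/3.3,4+p[1]/3.3),z,C)
for p in[(325,285),(467,285),(396,207),(396,363),(396,284)]:print("head",np.round(f(p,.09)[:2],4))
a,b=f((333,212),.05),f((317,357),.05);d=b-a;print("flat",a,b,np.linalg.norm(d),np.degrees(np.arctan2(d[1],d[0]))-90)
print("flange",f((498,290),.05),f((400,185),.05),f((400,402),.05),"shoulder",f((428,375),.058))
g=lambda p,z:atz("wrist",(225+p[0]/7,210+p[1]/7),z,C5)
for p in[(168,193),(400,193),(284,85),(284,302),(284,193)]:print("bore",np.round(g(p,.1005)[:2],4))
print("screw",g((513,228),.12))
```

```text
head [ 0.5263 -0.2439]
head [ 0.4878 -0.2439]
head [ 0.507  -0.2632]
head [ 0.5071 -0.2238]
head [ 0.5071 -0.2441]
flat [ 0.52611595 -0.26764759  0.05      ] [ 0.53193391 -0.22608021  0.05      ] 0.04197256054411905 -7.967614701190328
flange [ 0.4757286  -0.24569482  0.05      ] [ 0.50590903 -0.27504562  0.05      ] [ 0.50591185 -0.21250131  0.05      ] shoulder [ 0.49730972 -0.22067054  0.058     ]
bore [0.5527 0.0317]
bore [0.5145 0.0316]
bore [0.5334 0.0129]
bore [0.5339 0.0512]
bore [0.5336 0.0316]
screw [0.49716306 0.02978259 0.12      ]
```

```bash
python3 -m handwheel '[{"delta_pos":[0,-0.5,0],"dr":[0,0,-7.5]},{"delta_pos":[0,-0.8,-0.3],"dr":[0,0,-7.5]},{"delta_pos":[0,-0.8,-0.7],"dr":[0,0,-7.5]},{"delta_pos":[0,-0.8,-0.7],"dr":[0,0,-7.5]},{"delta_pos":[0,-0.54,-0.7],"dr":[0,0,-7.5]},{"delta_pos":[0,0,-0.8],"dr":[0,0,-7.5]},{"delta_pos":[0,0,-0.8],"dr":[0,0,0]},{"delta_pos":[0,0,-0.7],"dr":[0,0,0]},{"delta_pos":[0,0,-0.5],"dr":[0,0,0]},{"delta_pos":[0,0,-0.25],"dr":[0,0,0]}]' -0.8
python3 -m handwheel '[{"delta_pos":[0,0,0],"dr":[0,0,0]},{"delta_pos":[0,0,0],"dr":[0,0,0]}]' -0.3
python3 -m handwheel '[{"delta_pos":[0,0,0],"dr":[0,0,0]},{"delta_pos":[0,0,0],"dr":[0,0,0]},{"delta_pos":[0,0,0],"dr":[0,0,0]},{"delta_pos":[0,0,0],"dr":[0,0,0]}]' 1 40
python3 - <<'E'
from h import *
s=get_state();print(s)
E
```

```text
t: 21.2
eef_pos: [0.5073, -0.2418, 0.0842]
ee_rot: [3.14, -0.001, -2.353]
force: [-0.1, -0.1, -0.3]
width: 0.0789
gripper_force: 0.0
t: 21.4
eef_pos: [0.5082, -0.2423, 0.0861]
ee_rot: [-3.141, 0.0, -2.353]
force: [-0.4, 0.4, -0.0]
width: 0.0679
gripper_force: 0.0
t: 21.8
eef_pos: [0.508, -0.2426, 0.0859]
ee_rot: [-3.14, 0.001, -2.354]
force: [0.9, -1.4, 1.5]
width: 0.0395
gripper_force: 39.9
{'t': 21.8, 'q': array([-9.77084618e-02,  3.31677309e-01, -4.38260816e-01,  2.87939264e-04,
       -7.99600938e-01, -6.85819616e-01]), 'qd': array([-1.91941540e-03,  2.37514274e-03,  2.19980533e-03,  9.60731387e-04,
       -2.05105538e-03,  3.40710763e-06]), 'joint_efforts': array([ 1.81652298e-01, -4.85088980e+01,  2.15025508e+01,  4.95022237e+00,
       -2.18717270e-01, -1.93830463e-03]), 'eef_pos': array([ 0.50798967, -0.24258714,  0.08590253]), 'ee_rot': array([-3.14048875e+00,  6.36235060e-04, -2.35412349e+00]), 'force': array([ 0.88721056, -1.42451693,  1.45896318]), 'moment': array([-0.15178668, -0.24453675, -0.00751742]), 'gripper_force': 39.93627727031708, 'width': 0.03951496918980497}
```

```bash
python3 -m handwheel '[{"delta_pos":[0,0,0.3],"dr":[0,0,0]},{"delta_pos":[0,0,0.8],"dr":[0,0,0]},{"delta_pos":[0,0,1],"dr":[0,0,8]},{"delta_pos":[0,0,1],"dr":[0,0,8]},{"delta_pos":[0,0,1],"dr":[0,0,8]},{"delta_pos":[0,0.4,0.8],"dr":[0,0,8]},{"delta_pos":[0,0.6,0.3],"dr":[0,0,8]},{"delta_pos":[0,0.7,0],"dr":[0,0,8]},{"delta_pos":[0,0.7,0],"dr":[0,0,8]},{"delta_pos":[0,0.7,0],"dr":[0,0,8]}]'
python3 -m handwheel '[{"delta_pos":[0,0.7,0],"dr":[0,0,8]},{"delta_pos":[0.1,0.7,0],"dr":[0,0,8]},{"delta_pos":[0.1,0.7,0],"dr":[0,0,8]},{"delta_pos":[0.1,0.7,0],"dr":[0,0,8]},{"delta_pos":[0.1,0.7,0],"dr":[0,0,8]},{"delta_pos":[0.1,0.7,0],"dr":[0,0,8]},{"delta_pos":[0.1,0.7,0],"dr":[0,0,8]},{"delta_pos":[0.1,0.5,0],"dr":[0,0,8]},{"delta_pos":[0.1,0.3,0],"dr":[0,0,8]},{"delta_pos":[0.05,0,0],"dr":[0,0,8]}]'
python3 -m handwheel '[{"delta_pos":[0,0,0],"dr":[0,0,8]},{"delta_pos":[0,0,0],"dr":[0,0,8]},{"delta_pos":[0,0,0],"dr":[0,0,8]},{"delta_pos":[0,0,0],"dr":[0,0,8]},{"delta_pos":[0,0,0],"dr":[0,0,8]},{"delta_pos":[0,0,0],"dr":[0,0,4]},{"delta_pos":[0,0,0],"dr":[0,0,0]},{"delta_pos":[0,0,0],"dr":[0,0,0]}]'
python3 - <<'E'
from h import *
s=get_state();print(s["eef_pos"],s["ee_rot"],s["force"])
E
```

```text
t: 22.8
eef_pos: [0.5067, -0.1486, 0.2415]
ee_rot: [3.141, 0.001, -1.232]
force: [0.4, 0.2, -3.6]
width: 0.0392
gripper_force: 39.9
t: 23.8
eef_pos: [0.5326, 0.0226, 0.2413]
ee_rot: [-3.141, 0.001, 0.166]
force: [-0.5, 0.6, -3.7]
width: 0.0393
gripper_force: 39.9
t: 24.6
eef_pos: [0.5326, 0.0215, 0.2413]
ee_rot: [-3.141, 0.0, 0.925]
force: [0.2, 0.2, -2.7]
width: 0.0391
gripper_force: 39.9
[0.53263873 0.02151926 0.24133827] [-3.14107908e+00  3.60036620e-04  9.24570475e-01] [ 0.22184342  0.21466762 -2.6734335 ]
```

```bash
python3 -m handwheel '[{"delta_pos":[0.02,0.33,-0.4],"dr":[0,0,0]},{"delta_pos":[0,0,-0.6],"dr":[0,0,0]},{"delta_pos":[0,0,-0.5],"dr":[0,0,0]},{"delta_pos":[0,0,-0.2],"dr":[0,0,0]},{"delta_pos":[0,0,0],"dr":[0,0,0]},{"delta_pos":[0,0,0],"dr":[0,0,0]}]'
python3 - <<'E'
from h import *
s=get_state();print(s["eef_pos"],s["ee_rot"],s["force"])
C=calibration("wrist");a=snap("wrist","w7");np.save("w7.npy",C,allow_pickle=True)
b=grab_frame("scene");p=proj("scene",[.534,.032,.11]);x,y=p.astype(int);print(p)
c=cv2.resize(b[y-45:y+45,x-50:x+50],(400,360),interpolation=cv2.INTER_CUBIC)
cv2.imwrite("pics/w7c.png",np.hstack([cv2.resize(a[0:315,140:490],(400,360)),c])[:,:,::-1])
E
```

```text
t: 25.2
eef_pos: [0.534, 0.0317, 0.1907]
ee_rot: [3.141, -0.0, 0.927]
force: [-0.1, 0.8, -3.5]
width: 0.039
gripper_force: 39.9
[0.53397322 0.03172745 0.19071741] [ 3.14121941e+00 -1.85003111e-04  9.26818585e-01] [-0.14369709  0.75136663 -3.49773232]
[301.15628024 220.34146611]
```

View pics/w7c.png

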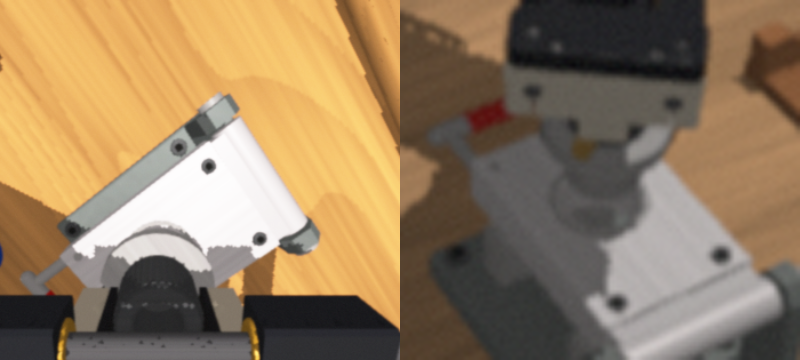

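The bush hangs just over the bore with the flange level and the brass shoulder to the +x/−y side, as expected. I'll feel downwards for the entry.

```bash
python3 -m handwheel '[{"delta_pos":[0,0,-0.2],"dr":[0,0,0]},{"delta_pos":[0,0,-0.15],"dr":[0,0,0]},{"delta_pos":[0,0,-0.1],"dr":[0,0,0]},{"delta_pos":[0,0,0],"dr":[0,0,0]}]'
python3 -m handwheel '[{"delta_pos":[0,0,-0.05],"dr":[0,0,0]},{"delta_pos":[0,0,-0.05],"dr":[0,0,0]},{"delta_pos":[0,0,0],"dr":[0,0,0]}]'
python3 - <<'E'
from h import *
s=get_state();print(s["eef_pos"],s["force"],s["moment"])
E
```

```text
t: 25.7
eef_pos: [0.5333, 0.0314, 0.1762]
ee_rot: [-3.141, 0.001, 0.927]
force: [-0.0, -0.5, -3.0]
width: 0.0392
gripper_force: 39.9
t: 26.0
eef_pos: [0.5345, 0.0314, 0.1743]
ee_rot: [3.14, -0.001, 0.927]
force: [2.3, -2.2, -2.8]
width: 0.039
gripper_force: 39.9
[0.53447525 0.03137961 0.17433489] [ 2.29042881 -2.19977533 -2.7973336 ] [-0.99742361 -1.06335075  0.00912236]
```

```bash
python3 -m handwheel '[{"delta_pos":[0.02,-0.02,-0.04],"dr":[0,0,0]},{"delta_pos":[0,0,-0.04],"dr":[0,0,0]},{"delta_pos":[0,0,0],"dr":[0,0,0]}]'
python3 - <<'E'
from h import *
s=get_state();print(s["eef_pos"],s["force"],s["moment"])
E
```

```text
t: 26.3
eef_pos: [0.5351, 0.0307, 0.1717]
ee_rot: [3.14, -0.001, 0.927]
force: [4.3, -3.3, -2.2]
width: 0.0395
gripper_force: 39.9
[0.53505784 0.03073577 0.17171546] [ 4.31640552 -3.28380737 -2.17437974] [-1.56491608 -1.89677459 -0.00325603]
```

```bash
python3 -m handwheel '[{"delta_pos":[0.035,-0.025,0],"dr":[0,0,0]},{"delta_pos":[0,0,-0.06],"dr":[0,0,0]},{"delta_pos":[0,0,0],"dr":[0,0,0]}]'
python3 - <<'E'
from h import *
s=get_state();print(s["eef_pos"],s["force"],s["moment"])
E
```

```text
t: 26.6
eef_pos: [0.5351, 0.0302, 0.1691]
ee_rot: [-3.141, 0.0, 0.927]
force: [2.8, -0.4, -3.8]
width: 0.0392
gripper_force: 39.9
[0.53511986 0.03015807 0.16910854] [ 2.80715482 -0.41730802 -3.83781733] [-0.60293877 -1.16434874  0.01028821]
```

```bash
python3 -m handwheel '[{"delta_pos":[0.025,0,-0.08],"dr":[0,0,0]},{"delta_pos":[0,0,-0.08],"dr":[0,0,0]},{"delta_pos":[0,0,-0.08],"dr":[0,0,0]},{"delta_pos":[0,0,0],"dr":[0,0,0]}]'
python3 - <<'E'
from h import *
s=get_state();print(s["eef_pos"],s["force"],s["moment"])
E
```

```text
t: 27.0
eef_pos: [0.5355, 0.0301, 0.1617]
ee_rot: [-3.141, 0.001, 0.927]
force: [0.9, 0.1, -3.3]
width: 0.039
gripper_force: 39.9
[0.53546874 0.03007876 0.16173747] [ 0.8560649   0.13512253 -3.26417344] [-0.11912284 -0.06812549 -0.00457226]
```

```bash
python3 -m handwheel '[{"delta_pos":[0,0,-0.1],"dr":[0,0,0]},{"delta_pos":[0,0,-0.1],"dr":[0,0,0]},{"delta_pos":[0,0,-0.1],"dr":[0,0,0]},{"delta_pos":[0,0,0],"dr":[0,0,0]}]'
python3 -m handwheel '[{"delta_pos":[0,0,-0.08],"dr":[0,0,0]},{"delta_pos":[0,0,-0.04],"dr":[0,0,0]},{"delta_pos":[0,0,0],"dr":[0,0,0]}]'
```

```text
t: 27.4
eef_pos: [0.5357, 0.0301, 0.1529]
ee_rot: [-3.141, 0.001, 0.927]
force: [0.2, -0.1, -3.9]
width: 0.0394
gripper_force: 39.9
t: 27.7
eef_pos: [0.5359, 0.0301, 0.1497]
ee_rot: [-3.141, 0.0, 0.927]
force: [-0.1, 0.5, -2.7]
width: 0.0393
gripper_force: 39.9
```

```bash
python3 -m handwheel '[{"delta_pos":[0,0,-0.05],"dr":[0,0,0]},{"delta_pos":[0,0,-0.04],"dr":[0,0,0]},{"delta_pos":[0,0,0],"dr":[0,0,0]}]'
python3 -m handwheel '[{"delta_pos":[0,0,-0.03],"dr":[0,0,0]},{"delta_pos":[0,0,0],"dr":[0,0,0]}]'
```

```text
t: 28.0
eef_pos: [0.536, 0.0301, 0.147]
ee_rot: [-3.142, 0.0, 0.927]
force: [0.4, 0.4, -4.3]
width: 0.0392
gripper_force: 39.9
t: 28.2
eef_pos: [0.5361, 0.0302, 0.1466]
ee_rot: [3.141, -0.0, 0.927]
force: [-2.2, 0.8, 0.9]
width: 0.039
gripper_force: 39.9
```

```bash
python3 -m handwheel '[{"delta_pos":[0,0,-0.02],"dr":[0,0,0]},{"delta_pos":[0,0,0],"dr":[0,0,0]},{"delta_pos":[0,0,0],"dr":[0,0,0]}]'
python3 -m handwheel '[{"delta_pos":[0,0,0],"dr":[0,0,-5]},{"delta_pos":[0,0,0],"dr":[0,0,-7]},{"delta_pos":[0,0,0],"dr":[0,0,-7]},{"delta_pos":[0,0,0],"dr":[0,0,-7]},{"delta_pos":[0,0,0],"dr":[0,0,-7]},{"delta_pos":[0,0,0],"dr":[0,0,0]}]'
python3 - <<'E'
from h import *
s=get_state();print(s["eef_pos"],s["force"],s["moment"])
E
```

```text
t: 28.5
eef_pos: [0.5361, 0.0302, 0.1466]
ee_rot: [3.141, -0.0, 0.927]
force: [-4.4, 2.0, 6.9]
width: 0.0394
gripper_force: 39.9
t: 29.1
eef_pos: [0.5357, 0.0306, 0.1466]
ee_rot: [-3.141, -0.0, 0.347]
force: [-6.1, 3.5, 8.5]
width: 0.039
gripper_force: 40.0
[0.53569508 0.03056811 0.14658638] [-6.12761589  3.49043273  8.48382161] [ 1.00262281  2.68570848 -0.03821849]
```

```bash
python3 -m handwheel '[{"delta_pos":[-0.03,0.02,0],"dr":[0,0,-7]},{"delta_pos":[0,0,0],"dr":[0,0,-7]},{"delta_pos":[0,0,0],"dr":[0,0,-7]},{"delta_pos":[0,0,0],"dr":[0,0,-7]},{"delta_pos":[0,0,0],"dr":[0,0,0]}]'
python3 - <<'E'
from h import *
s=get_state();print(s["eef_pos"],s["force"],s["moment"])
E
```

```text
t: 29.6
eef_pos: [0.5352, 0.0309, 0.1466]
ee_rot: [-3.141, -0.001, -0.141]
force: [-4.7, 2.0, 7.6]
width: 0.039
gripper_force: 39.9
[0.53521835 0.0308713  0.14659406] [-4.73389329  1.98281261  7.64213627] [ 0.35336521  1.96823093 -0.16797148]
```

Turned 61° so far. 29° more will finish the quarter turn.

```bash
python3 -m handwheel '[{"delta_pos":[-0.03,0.01,0],"dr":[0,0,-7.5]},{"delta_pos":[0,0,0],"dr":[0,0,-7.5]},{"delta_pos":[0,0,0],"dr":[0,0,-7.5]},{"delta_pos":[0,0,0],"dr":[0,0,-6.5]},{"delta_pos":[0,0,0],"dr":[0,0,0]},{"delta_pos":[0,0,0],"dr":[0,0,0]}]'
python3 - <<'E'
from h import *
s=get_state();print(s["eef_pos"],s["force"],s["moment"])
snap("top","t8");snap("scene","s8")
for cam in("top","scene"):
  for q,z in dict(bush_flat=.1055,bush_seat=.1005,leaf_handle=.088).items():
    for r in mark_of(cam,q)[:2]: print(cam,q,np.round(r["location"],1),round(r["conf"],2),np.round(atz(cam,r["location"],z),4))
E
```

```text
t: 30.2
eef_pos: [0.5347, 0.0312, 0.1465]
ee_rot: [-3.141, -0.001, -0.642]
force: [-3.2, 1.8, 7.1]
width: 0.0392
gripper_force: 39.9
[0.53465242 0.03117415 0.14654028] [-3.15070477  1.79309484  7.0718196 ] [ 0.37464714  1.30650404 -0.11035098]
top leaf_handle [255.3 233.1] 0.91 [0.4493 0.0341 0.088 ]
top leaf_handle [256.9 207.1] 0.21 [0.5035 0.0316 0.088 ]
scene bush_flat [308.  219.6] 0.87 [0.5355 0.0475 0.1055]
scene bush_flat [302.1 219.3] 0.65 [0.529  0.0377 0.1055]
scene bush_seat [301.8 221.2] 0.59 [0.5293 0.0372 0.1005]
scene leaf_handle [274.  202.9] 0.83 [0.4454 0.0219 0.088 ]
scene leaf_handle [325.9 257.8] 0.51 [0.6218 0.0323 0.088 ]
```

```bash
python3 -m handwheel '[{"delta_pos":[0,0,0.02],"dr":[0,0,0]},{"delta_pos":[0,0,0],"dr":[0,0,0]},{"delta_pos":[0,0,0],"dr":[0,0,0]},{"delta_pos":[0,0,0],"dr":[0,0,0]}]' -0.4
python3 -m handwheel '[{"delta_pos":[0,0,0.3],"dr":[0,0,0]},{"delta_pos":[0,0,0.6],"dr":[0,0,0]},{"delta_pos":[0,0,1],"dr":[0,0,0]},{"delta_pos":[0,0,1],"dr":[0,0,0]},{"delta_pos":[-0.3,0,1],"dr":[0,0,0]},{"delta_pos":[-0.6,0.4,1],"dr":[0,0,0]},{"delta_pos":[-0.6,0.4,0],"dr":[0,0,0]},{"delta_pos":[-0.6,0.4,0],"dr":[0,0,0]},{"delta_pos":[0,0.4,0],"dr":[0,0,0]},{"delta_pos":[0,0,0],"dr":[0,0,0]}]'
python3 - <<'E'
from h import *
s=get_state();print(s["eef_pos"],s["force"])
C=calibration("wrist");a=snap("wrist","w9");np.save("w9.npy",C,allow_pickle=True);snap("scene","s9");snap("top","t9")
for cam in("wrist","scene","top"):
  for q,z in dict(bush_flat=.1055,bush_seat=.1005,bush_mid=.1105).items():
    for r in mark_of(cam,q)[:1]: print(cam,q,np.round(r["location"],1),round(r["conf"],2),np.round(atz(cam,r["location"],z,C if cam=="wrist" else None),4))
p=proj("wrist",[.534,.031,.11],C);x,y=p.astype(int);y0=max(0,y-80);x0=max(0,x-110);print(x0,y0)
cv2.imwrite("pics/w9c.png",cv2.resize(a[y0:y0+160,x0:x0+220],None,fx=3.5,fy=3.5,interpolation=cv2.INTER_CUBIC)[:,:,::-1])
E
```

```text
t: 31.0
eef_pos: [0.5343, 0.031, 0.1462]
ee_rot: [-3.142, -0.0, -0.643]
force: [-0.2, 0.0, -0.9]
width: 0.0605
gripper_force: 0.0
t: 32.0
eef_pos: [0.4713, 0.0801, 0.2942]
ee_rot: [-3.14, -0.001, -0.642]
force: [0.8, -0.6, -0.4]
width: 0.0614
gripper_force: 0.0
[0.47134127 0.08008397 0.29417212] [ 0.84740493 -0.62037763 -0.39183099]
wrist bush_flat [254.7 128.7] 0.84 [0.541  0.0579 0.1055]
wrist bush_seat [282.2 119.6] 0.71 [0.5313 0.0301 0.1005]
wrist bush_mid [277.  116.9] 0.87 [0.5366 0.0328 0.1105]
scene bush_flat [309.  222.5] 0.58 [0.5431 0.0449 0.1055]
scene bush_seat [297.9 224.2] 0.89 [0.5323 0.026  0.1005]
scene bush_mid [302.4 217.8] 0.85 [0.5298 0.0376 0.1105]
top bush_flat [246.8 189.2] 0.63 [0.5388 0.0526 0.1055]
top bush_seat [258.1 189.5] 0.86 [0.5391 0.0295 0.1005]
top bush_mid [254.8 192.6] 0.86 [0.5316 0.036  0.1105]
169 37
```

View pics/w9c.png

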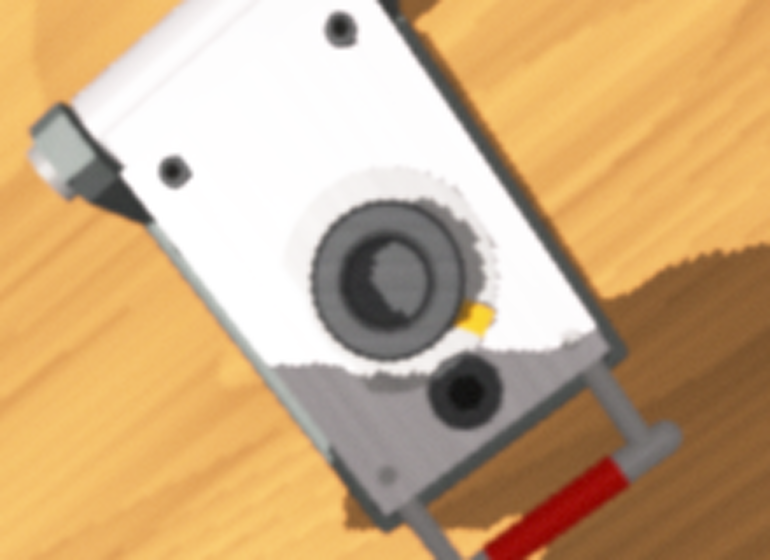

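The bush sits home on the leaf with its flange under the screw (crop (465,390)), and the brass shoulder at (475,318) is close to the screw. I'll check the shoulder angle.

Run:
```python
from h import *
C=np.load("w9.npy",allow_pickle=True).item();f=lambda p,z:atz("wrist",(169+p[0]/3.5,37+p[1]/3.5),z,C)
h=f((388,281),.1505);s=f((477,317),.1185);k=f((465,391),.12);print(h,s,k)
for n,v in(("shoulder",s-h),("screw",k-h)):print(n,np.hypot(*v[:2]),np.degrees(np.arctan2(v[1],v[0]))%360)
C6=np.load("w6.npy",allow_pickle=True).item()
v=atz("wrist",(157+428/3.3,4+375/3.3),.058,C6)-np.array([.507,-.2437,.058]);print("initially",np.degrees(np.arctan2(v[1],v[0])))
```

```text
[0.53452316 0.03092132 0.1505    ] [0.51192843 0.01654931 0.1185    ] [0.49753076 0.03107528 0.12      ]
shoulder 0.026778281456582932 212.45953350038337
screw 0.03699272535516794 179.76153182694952
initially 112.82027117278075
```

```bash
python3 -c "
from station import *
print(job_done())"
```

```text
the job is handed in; nothing more can be done
None
```

The job is handed in at about 32 s: the steel shaft is butted in the V rests, the leaf is down, and the bush is home with its flange turned about 90° clockwise under the lock screw; the hand-in returned no verdict.

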